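# Shelve a flat cover plate with the lifter

### The job

A cover plate lies flat on the bench, too wide and flat to be gripped: with the hand-held lifter, slide the blade under it until the plate sits against the blade's upright heel (the angle stop behind the plate keeps it from running away; do not ram it), carry it level and set it down gently in the one cradle that is empty, flat and centred on its two rails. Then lay the lifter flat on the bench and let go of it. Never touch the plate with the gripper, and leave the other plates and everything else on the bench where they are.

Things in the scene. Friction and masses are not known exactly. Their poses are not given: they have to be found in the camera images.
- plate: the plate to be shelved, lying on the bench in front of the stop: round aluminium cover plate, 96 mm in diameter, 8 mm thick, about 160 g, its lower edge bevelled 6 mm inwards over the lowest 4 mm, so the flat underside is 84 mm across. Origin: centre of the underside; z is up
- plate_2: a plate already in a cradle, to be left alone: round aluminium cover plate, 96 mm in diameter, 8 mm thick, about 160 g, its lower edge bevelled 6 mm inwards over the lowest 4 mm, so the flat underside is 84 mm across. Origin: centre of the underside; z is up
- plate_3: another plate already in a cradle, same shape as plate_2, to be left alone
- lifter: hand lifter (a stiff spatula), 182 mm long, 160 g, blade lying flat on the bench. Origin: underside, middle of the blade's heel; x points to the tip, z up. Steel blade 50 mm wide, 2 mm thick, x = 0 to 78 mm. At x = 0 a heel wall 3 mm thick, 14 mm high stops a plate that is fully on the blade (plate's centre then at x = 48 mm)
- lifter_grip (a point): where to grip the lifter's handle, across lifter y: lifter x = -38 mm, z = 32 mm. The handle is a straight wooden bar along lifter x from x = -104 to -12 mm, 20 mm wide (y) and 22 mm high (z = 21 to 43 mm above the blade's underside)
- lifter_tip (a point): middle of the blade's front edge, lifter x = 78 mm, z = 1 mm
- stop: fixed steel angle bar on the bench behind the plate, 120 mm wide, upright face 30 mm high. Origin: on the bench, at the middle of the upright face that looks to the plate (-x); x points away from the plate
- cradle_a: one of three identical fixed plate cradles, 116 x 116 mm, open to its -x side. Two rails along its x, 14 mm wide, centred at y = +-41 mm, tops 35 mm above the bench; between them a free channel 68 mm wide above a 6 mm base plate. A shelved plate lies centred on the rails, underside at 35 mm. Origin: centre of the underside; x points from the open side to the rear lips
- cradle_b: another of the three identical cradles (origin and axes as cradle_a). On each, side lips 44 mm high stand outside the rails (inner faces at y = +-54 mm) and two rear lips 46 mm high at the ends of the rails (inner faces at x = +54 mm)
- cradle_c: the third of the identical plate cradles; same shape, origin and axes as cradle_a
- wrench: open-ended steel wrench lying beside the lifter, 180 mm long; bystander. Origin: centre of the underside
- jar: clear jar with dark cap, 64 mm across, 85 mm high; bystander. Origin: centre of the underside
- bearing: steel bearing ring, 62 mm across, 16 mm high, lying in front of the cradles; bystander. Origin: centre of the underside
- can: grey paint can, 64 mm across, 150 mm high; bystander. Origin: centre of the underside
- pulley: dark belt pulley, 90 mm across, 40 mm high; bystander. Origin: centre of the underside
- collar: dark shaft collar, 54 mm across, 22 mm high, beside the stop; bystander. Origin: centre of the underside

How it is judged:
On the way, in this order (a step that is already met when the one before it is completed fails the run):
1. the plate is carried clear of the bench on the lifter's blade, sitting against its heel (height (world z) of plate above 0.03 m and contact force between lifter and plate above 0.3 N and x of plate in the frame of lifter between 0 and 0.055 m), for 0.3 s.
2. the plate lies flat and centred in the empty cradle and the lifter no longer touches it (horizontal distance between plate and cradle_a below 0.01 m and z of plate in the frame of cradle_a between 0.032 and 0.038 m and angle between plate's own z axis and vertical below 0.05 rad and contact force between lifter and plate below 0.05 N), for 0.2 s.
At the end, for the whole second after the job is handed in: The plate rests in the cradle that was empty, within 10 mm of its centre, its underside 32 to 38 mm above the bench and level within 0.05 rad; the lifter lies flat on the bench (within 6 mm and 0.08 rad), clear of the plate; both are at rest and the gripper holds nothing (all of step 2 and linear speed of each of plate, lifter below 0.02 m/s and height (world z) of lifter between -0.004 and 0.006 m and angle between lifter's own z axis and vertical below 0.08 rad); the robot touches nothing.
It fails at once if the gripper or arm touches the plate to be shelved (contact force between any of the fingers, the arm and plate above 0.5 N).
It fails at once if the plate is tipped by more than 30 degrees (angle between plate's own z axis and vertical above 0.52 rad).
It fails at once if the plate is rammed against the stop or banged onto the empty cradle (over 40 N) (contact force between plate and stop above 40 N or contact force between plate and cradle_a above 40 N).
It fails at once if a plate that is already shelved is moved by more than 10 mm (distance of any of plate_2, plate_3 from where it was at the start of the episode above 0.01 m).
It fails at once if a bystander on the bench is moved by more than 20 mm (distance of any of wrench, jar, bearing, can, pulley, collar from where it was at the start of the episode above 0.02 m).
It also fails if it takes over 64 s, if anything falls off the work surface, if the arm or the gripper's body presses on something with over 40 N, if the wrist force passes 120 N, or if a joint passes its speed limit or range.

### The arm

A 6-joint arm with a two-finger parallel gripper is mounted at the origin on the work surface. World frame = base frame: x ahead of the robot, y to its left, z up, the work surface at z = 0. Lengths are in m, angles in rad, forces in N, time in s.
With the tool pointing down it reaches from about 0.35 to 0.775 m from the base axis. Payload 7.3 kg.
Tool frame: the origin (TCP) lies midway between the tips of the shut fingers; the grasp point (between the pads) lies 19 mm behind it (robot.grip_depth is the z of the grasp point in the tool frame, in m); z points along the fingers, y is the line along which they close (so a half turn about z gives the same grasp; the last joint's range is limited). The gripper opens to 92 mm and grips with 3 to 60 N. Pads are 19 mm wide; open, the fingers measure 130 mm over their backs; the gripper's body (75 mm by 190 mm) begins 47 mm behind the grasp point.
Start: joints at [-1.379, 0.342, 1.524, -0, 1.275, -0.146], TCP at [0.174, -0.495, 0.227] pointing down, gripper open.
Joint ranges: [-2.53, 2.53], [-0.77, 2.02], [0.04, 2.7], [-1, 4.14], [0.28, 2.66], [-3.11, 3.11]. Speed limits (rad/s): [2.57, 2.57, 3.14, 3.14, 3.14, 3.14].

### API

Orientations are given as [roll, pitch, yaw] about the fixed x, y, z axes, in that order (R = Rz(yaw) Ry(pitch) Rx(roll)).
In Python, from cell import robot, viewer gives the robot as it stands.
- The arm moves only by the tool step_arm, never from a script. Its argument "increments" is a list of rows, each an object with "delta_pos": the shift along the tool's x, y, z in cm, a list of three; "dr": the turn, a rotation vector about the tool's x, y, z in degrees, a list of three; "fingers": the closure, from -1 (fully open) to 1 (shut), so that 0 is half open. In form: [{"delta_pos": [tx, ty, tz], "dr": [wx, wy, wz], "fingers": fingers}, ...]. A call has exactly 5 rows; each row is the pose to reach, as a shift and turn from the pose commanded when the call began, along the tool's axes at that moment; what a row does not reach only later rows make up. A row lasts 1/8 s, in which the tool goes at most 62.5 mm and 10.7 degrees, less where a joint would pass 70% of its speed; a pose out of reach is approached as far as the arm can. A call with a gripper value outside its range is refused whole. The fingers move at their own pace and stop on an object; "newtons" is the grip in N (left out, the last holds). Time passes only in rows, so rows that repeat a pose let the fingers close, or fill a call up. It gives the time, the measured TCP pose, the force, the opening and the grip force at its end, in the units of the state.
- robot.observe(): the state, without advancing time (a new reading comes with each control period).
- viewer.read_camera(name): name is "scene" or "top" or "wrist"; returns the picture (384x512x3 uint8, red, green, blue); there is no depth.
- viewer.camera_params(name): a dict with "K" (3x3 intrinsics, pixels), "k1" (the pictures are not rectified: a ray, as slopes to the right and down, at radius r is drawn at 1 + k1 r^2 times it, then the intrinsics apply), "T" (4x4, takes a point from camera to world coordinates). Camera axes: x right, y down, z forward; pixel columns grow to the right and rows downward; lengths in m; the calibration is good to about 2 mm. A picture is of the moment at which its call begins: read the wrist's pose just before it. camera_params takes no time and is no camera call; for the wrist camera it gives the pose at the moment of the call.
- robot.hand_in(): hands the job in; it is judged then, once.
The state is a dict: "time": time; "qpos": joint angles; "qvel": joint speeds; "joint_efforts": joint torques, N m; "tool_pos": TCP position; "tool_rot": TCP orientation; "contact_force": force on the tool from outside, world axes, zero at the start; "torque": the same for the moment, N m; "opening": finger opening in m; "grip_force": force on a finger pad.
Only numpy, scipy, OpenCV 4.12 (cv2) and the standard library are available. Lean on these libraries where they do the work, as an engineer would, in place of code of your own. Each camera call takes 0.05 s, during which the arm holds its last target. There are 200 camera calls.

## Working session

There is one attempt and no reset: what is moved stays moved. The work goes in short steps, Python scripts to look and compute and a tool call to move; the robot and the scene stay as the last step left them, time stands still between calls to the robot, and variables do not carry over. Pictures are saved under pics/ and viewed, at most 10 in all, crops included, and the job is handed in when it is done.

Besides the shell and the picture viewer there is one more tool, called in YAML: its name, and indented under it one key for each argument. step_arm: Moves the arm, as the interface text tells. Its arguments: {"type":"object","properties":{"increments":{"type":"array"},"newtons":{"type":"number"}},"required":["increments"]}

```bash
mkdir -p pics; python3 - <<'E'
from cell import robot, viewer
import cv2,numpy as np
for n in ("top","scene"):
    p=viewer.camera_params(n); print(n,np.round(p["K"],1).tolist(),p["k1"],np.round(p["T"],4).tolist())
    im=viewer.read_camera(n); cv2.imwrite(f"pics/{n}0.png",cv2.cvtColor(im,cv2.COLOR_RGB2BGR))
im=cv2.imread("pics/top0.png"); cv2.imwrite("pics/top0b.png",cv2.resize(im,(800,600),interpolation=cv2.INTER_CUBIC))
print(robot.observe())
E
```

```text
top [[372.7, 0.0, 259.4], [0.0, 372.7, 190.9], [0.0, 0.0, 1.0]] -0.08457768228852339 [[0.0093, -0.9835, 0.1805, 0.4064], [-0.9999, -0.0105, -0.0057, -0.0261], [0.0075, -0.1805, -0.9836, 1.01], [0.0, 0.0, 0.0, 1.0]]
scene [[495.2, 0.0, 255.8], [0.0, 495.2, 194.5], [0.0, 0.0, 1.0]] 0.04428641286582181 [[-0.4915, 0.7253, -0.4821, 1.2174], [0.8709, 0.4097, -0.2715, 0.2953], [0.0006, -0.5533, -0.833, 1.1361], [0.0, 0.0, 0.0, 1.0]]
{'time': 0.1, 'qpos': array([-1.37900984e+00,  3.42626815e-01,  1.52492567e+00,  2.47863657e-05,
        1.27538477e+00, -1.45997671e-01]), 'qvel': array([-0.00157277, -0.00110764, -0.00245774,  0.00042467, -0.00053537,
        0.00154979]), 'joint_efforts': array([ 1.17276752e-03, -4.32005560e+01, -2.44693726e+01,  7.18858279e-02,
        5.26564009e-02, -5.08525966e-05]), 'tool_pos': array([ 0.17394364, -0.49496582,  0.22612661]), 'tool_rot': array([-3.14026580e+00, -2.19063501e-04,  3.37776778e-01]), 'contact_force': array([ 0.4553818 , -0.45581178,  0.79910717]), 'torque': array([0.00645215, 0.02163165, 0.03346423]), 'grip_force': 0.0, 'opening': 0.09168444504751842}
```

View pics/top0b.png

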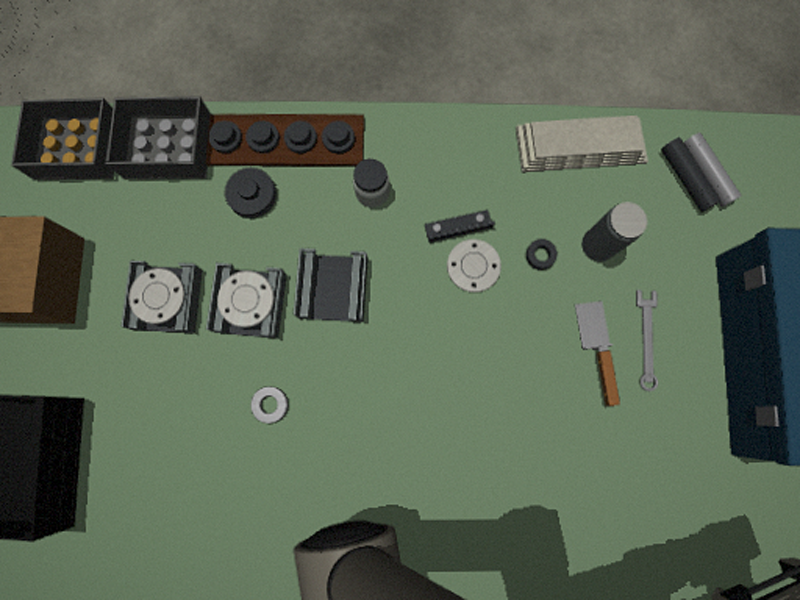

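View pics/scene0.png

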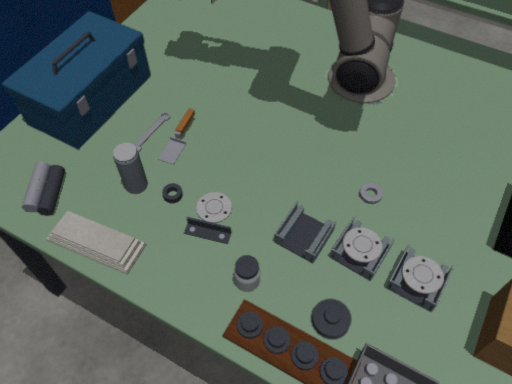

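The top view (800 px scale) shows the plate at (474,265), the stop at (460,226), the lifter blade at (592,325) with its handle tail at (612,400), and the empty cradle at (332,286). Next I'll zoom in on those features.

```bash
cat > h.py <<'E'
import numpy as np, cv2
from scipy.spatial.transform import Rotation as R
from cell import robot, viewer
def proj(p,P):
    T=np.array(p["T"]);c=(np.atleast_2d(P)-T[:3,3])@T[:3,:3]
    s=c[:,:2]/c[:,2:];s=s*(1+p["k1"]*(s**2).sum(1,keepdims=True))
    K=np.array(p["K"]);return s*[K[0,0],K[1,1]]+K[:2,2]
def unproj(p,uv,z):
    K=np.array(p["K"]);T=np.array(p["T"]);d=(np.atleast_2d(uv).astype(float)-K[:2,2])/[K[0,0],K[1,1]];s=d.copy()
    for _ in range(20): s=d/(1+p["k1"]*(s**2).sum(1,keepdims=True))
    r=np.c_[s,np.ones(len(s))]@T[:3,:3].T
    return T[:3,3]+r*((z-T[2,3])/r[:,2:])
def seg(im,f):
    m=f(im.astype(int)).astype(np.uint8);n,l,st,c=cv2.connectedComponentsWithStats(m)
    return l,st,c
def tcp(o=None):
    o=o or robot.observe();return np.array(o["tool_pos"]),R.from_euler("xyz",o["tool_rot"])
def delta(pos,rpy):
    """shift (cm) and rotvec (deg) from the present measured pose"""
    t,r=tcp();g=R.from_euler("xyz",rpy)
    return np.round(r.inv().apply(np.array(pos)-t)*100,2),np.round((r.inv()*g).as_rotvec(degrees=True),2)
E
python3 - <<'E'
from h import *
im=cv2.imread("pics/top0.png")
def crop(x,y,w,h,f): return cv2.resize(im[y:y+h,x:x+w],None,fx=f,fy=f,interpolation=cv2.INTER_CUBIC)
out=np.zeros((600,800,3),np.uint8)
a=crop(360,180,65,85,7);out[:595,:455]=a     # u=360+x/7
b=crop(268,128,56,62,5);out[:310,460:740]=b  # u=268+(x-460)/5
c=crop(184,154,56,56,5);out[315:595,460:740]=c
cv2.imwrite("pics/crop.png",out)
p=viewer.camera_params("top")
rgb=im[:,:,::-1]
l,st,c=seg(rgb,lambda i:(i[...,0]>i[...,2]+50)&(i[...,0]>i[...,1]+25))
for k in range(1,len(st)):
    if st[k,4]>60 and st[k,0]>350:
        print("handle",st[k],c[k]); ys,xs=np.where(l==k);pts=unproj(p,np.c_[xs,ys],0.043)[:,:2];print(cv2.minAreaRect(pts.astype(np.float32)*1000))
l,st,c=seg(rgb,lambda i:i.min(2)>130)
for k in range(1,len(st)):
    if st[k,4]>150: print("white",st[k],c[k],unproj(p,c[k:k+1],0.008).round(4))
E
```

```text
handle [384 225  12  35 239] [389.56066946 241.69456067]
((452.6189270019531, -371.5903015136719), (89.90396881103516, 21.094436645507812), 8.312480926513672)
white [ 340   74   74   26 1416] [376.16596045  86.81991525] [[ 0.9047 -0.3718  0.008 ]]
white [391 129  23  23 389] [402.06683805 140.36246787] [[ 0.7413 -0.4376  0.008 ]]
white [286 153  34  33 782] [302.92327366 169.14961637] [[ 0.6529 -0.1519  0.008 ]]
white [ 83 172  34  35 823] [ 99.56622114 188.80437424] [[0.5915 0.4111 0.008 ]]
white [139 174  36  35 905] [156.36685083 190.75359116] [[0.5877 0.251  0.008 ]]
white [369 195  23  30 344] [378.625 210.25 ] [[ 0.54   -0.3589  0.008 ]]
white [161 248  22  23 287] [171.44947735 258.71777003] [[0.4045 0.2003 0.008 ]]
```

View pics/crop.png

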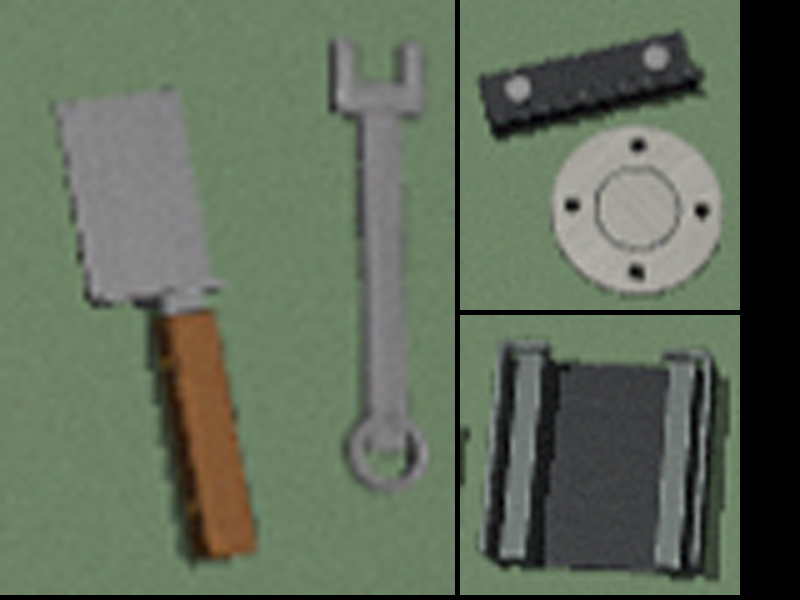

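```bash
python3 - <<'E'
from h import *
p=viewer.camera_params("top")
U=lambda pts,ox,oy,u0,v0,f,z:unproj(p,[(u0+(x-ox+.5)/f-.5,v0+(y-oy+.5)/f-.5) for x,y in pts],z).round(4)
b=U([(58,103),(178,90),(210,287),(92,303)],0,0,360,180,7,0.002);print("blade",b.tolist())
t=(b[0]+b[1])/2;h=(b[2]+b[3])/2;print(t,h,np.degrees(np.arctan2(*(t-h)[1::-1])),np.linalg.norm(t-h))
s=U([(497,138),(703,85)],460,0,268,128,5,0.);print("stop",s.tolist(),np.linalg.norm(s[0]-s[1]),"xaxis yaw",np.degrees(np.arctan2(*(s[0]-s[1])[1::-1]))-90)
c=U([(515,558),(534,352),(684,360),(667,566)],460,315,184,154,5,0.035);print("rails",c.tolist(),c.mean(0))
print(np.degrees(np.arctan2(*(c[1]-c[0])[1::-1])),np.degrees(np.arctan2(*(c[2]-c[3])[1::-1])))
im=cv2.imread("pics/scene0.png")[:,:,::-1];q=viewer.camera_params("scene")
l,st,cc=seg(im,lambda i:i.min(2)>130)
for k in range(1,len(st)):
    if st[k,4]>150: print("white",cc[k],unproj(q,cc[k:k+1],0.008).round(4),unproj(q,cc[k:k+1],0.043).round(4))
l,st,cc=seg(im,lambda i:(i[...,0]>i[...,2]+50)&(i[...,0]>i[...,1]+25))
for k in range(1,len(st)):
    if st[k,4]>60 and st[k,1]<150 and st[k,0]>160: 
        ys,xs=np.where(l==k);print("handle",cc[k],unproj(q,cc[k:k+1],0.036).round(4))
E
```

```text
blade [[0.5851, -0.3326, 0.002], [0.5909, -0.3814, 0.002], [0.5124, -0.3903, 0.002], [0.5059, -0.3428, 0.002]]
[ 0.588 -0.357  0.002] [ 0.50915 -0.36655  0.002  ] 6.905801896096758 0.07942622362922712
stop [[0.6942, -0.0748, 0.0], [0.7269, -0.1916, 0.0]] 0.12129109612828137 xaxis yaw 15.640426908175911
rails [[0.5531, 0.1396, 0.035], [0.6658, 0.1339, 0.035], [0.6621, 0.0526, 0.035], [0.5498, 0.0589, 0.035]] [0.6077  0.09625 0.035  ]
-2.8953673472560197 -3.210912307210378
white [124.1993865  151.07361963] [[ 0.6205 -0.4779  0.008 ]] [[ 0.639 -0.454  0.043]]
white [213.53846154 206.43319838] [[ 0.6541 -0.1524  0.008 ]] [[ 0.6716 -0.1385  0.043 ]]
white [ 92.48237098 234.9407256 ] [[ 0.8811 -0.3778  0.008 ]] [[ 0.8915 -0.3569  0.043 ]]
white [362.59344262 243.97595628] [[0.5626 0.2403 0.008 ]] [[0.5829 0.242  0.043 ]]
white [422.82712512 273.85195798] [[0.5666 0.4004 0.008 ]] [[0.5868 0.3971 0.043 ]]
handle [184.7654321  119.75925926] [[ 0.453  -0.3766  0.036 ]]
```

```bash
python3 - <<'E'
from h import *
print(delta([0.472,-0.3698,0.12],[np.pi,0,0.134]))
E
```

```text
(array([32.27, -1.92, 10.62]), array([-0.08, -0.  , 11.68]))
```

step_arm:
  increments:
    - {"delta_pos":[6.4,-0.4,2.1],"dr":[0,0,2.3],"fingers":-1}
    - {"delta_pos":[12.8,-0.8,4.2],"dr":[0,0,4.6],"fingers":-1}
    - {"delta_pos":[19.2,-1.2,6.3],"dr":[0,0,7],"fingers":-1}
    - {"delta_pos":[25.6,-1.6,8.5],"dr":[0,0,9.4],"fingers":-1}
    - {"delta_pos":[32.27,-1.92,10.62],"dr":[-0.08,0,11.68],"fingers":-1}
  newtons: 60

```text
time: 0.72
tool_pos: [0.4491, -0.3792, 0.1281]
tool_rot: [3.141, 0.0, 0.132]
contact_force: [0.7, -1.0, 0.0]
opening: 0.0918
grip_force: 0.0
```

step_arm:
  increments:
    - {"delta_pos":[0,0,0],"dr":[0,0,0],"fingers":-1}
    - {"delta_pos":[0,0,0],"dr":[0,0,0],"fingers":-1}
    - {"delta_pos":[0,0,0],"dr":[0,0,0],"fingers":-1}
    - {"delta_pos":[0,0,0],"dr":[0,0,0],"fingers":-1}
    - {"delta_pos":[0,0,0],"dr":[0,0,0],"fingers":-1}

```text
time: 1.35
tool_pos: [0.4471, -0.3809, 0.1295]
tool_rot: [3.14, -0.0, 0.133]
contact_force: [0.4, -0.1, 0.8]
opening: 0.0921
grip_force: 0.0
```

```bash
python3 - <<'E'
from h import *
p=viewer.camera_params("wrist")
im=viewer.read_camera("wrist");cv2.imwrite("pics/w1.png",im[:,:,::-1])
print(np.round(p["T"],4).tolist());t,r=tcp();print(t,r.as_euler("xyz"))
l,st,c=seg(im,lambda i:(i[...,0]>i[...,2]+40)&(i[...,0]>i[...,1]+20))
for k in range(1,len(st)):
    if st[k,4]>400:
        ys,xs=np.where(l==k);print(st[k],cv2.minAreaRect(unproj(p,np.c_[xs,ys],0.043)[:,:2].astype(np.float32)*1000))
print(delta([0.472,-0.3698,0.013],[np.pi,0,0.134]))
E
```

```text
[[0.133, -0.9488, -0.2864, 0.5231], [-0.9911, -0.1268, -0.0404, -0.3711], [0.002, 0.2892, -0.9573, 0.2889], [0.0, 0.0, 0.0, 1.0]]
[ 0.4472026  -0.38081175  0.12939481] [ 3.13971072e+00 -3.92751052e-04  1.32918342e-01]
[ 237  132   24   98 2098] ((452.7948303222656, -376.56610107421875), (90.33475494384766, 19.93172264099121), 6.753434181213379)
[ 241  300  263   17 1690] ((332.3411560058594, -528.9230346679688), (14.340224266052246, 286.60479736328125), 7.585433006286621)
(array([ 2.6 , -0.78, 11.64]), array([ 0.11, -0.02, -0.06]))
```

View pics/w1.png

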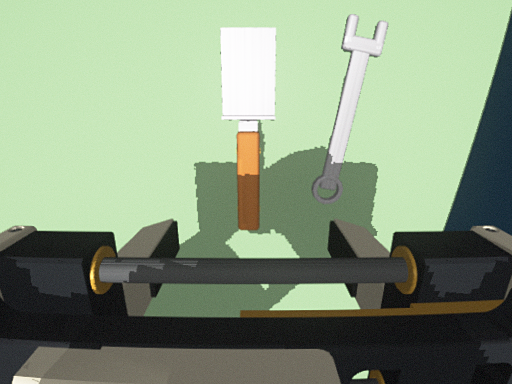

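The wrist view shows the handle at about (248,180), roughly aligned with the gripper and midway between the fingers. I'll descend in two stages and close.

step_arm:
  increments:
    - {"delta_pos":[1.3,-0.2,2.5],"dr":[0,0,0.2],"fingers":-1}
    - {"delta_pos":[2.6,-0.44,5],"dr":[0,0,0.4],"fingers":-1}
    - {"delta_pos":[2.6,-0.44,7.5],"dr":[0,0,0.4],"fingers":-1}
    - {"delta_pos":[2.6,-0.44,9.5],"dr":[0,0,0.4],"fingers":-1}
    - {"delta_pos":[2.6,-0.44,9.5],"dr":[0,0,0.4],"fingers":-1}

```text
time: 2.02
tool_pos: [0.472, -0.372, 0.0327]
tool_rot: [-3.14, 0.002, 0.127]
contact_force: [0.5, -0.4, 0.6]
opening: 0.0922
grip_force: 0.0
```

step_arm:
  increments:
    - {"delta_pos":[0,0,1],"dr":[0,0,0],"fingers":-1}
    - {"delta_pos":[0,0,2.1],"dr":[0,0,0],"fingers":-1}
    - {"delta_pos":[0,0,2.1],"dr":[0,0,0],"fingers":-1}
    - {"delta_pos":[0,0,2.1],"dr":[0,0,0],"fingers":-1}
    - {"delta_pos":[0,0,2.1],"dr":[0,0,0],"fingers":1}

```text
time: 2.65
tool_pos: [0.4731, -0.3729, 0.0135]
tool_rot: [3.139, -0.001, 0.127]
contact_force: [-0.3, -0.2, 0.1]
opening: 0.0854
grip_force: 0.0
```

step_arm:
  increments:
    - {"delta_pos":[0,0,0],"dr":[0,0,0],"fingers":1}
    - {"delta_pos":[0,0,0],"dr":[0,0,0],"fingers":1}
    - {"delta_pos":[0,0,0],"dr":[0,0,0],"fingers":1}
    - {"delta_pos":[0,0,0],"dr":[0,0,0],"fingers":1}
    - {"delta_pos":[0,0,0],"dr":[0,0,0],"fingers":1}

```text
time: 3.28
tool_pos: [0.4729, -0.3726, 0.0131]
tool_rot: [3.14, -0.0, 0.127]
contact_force: [0.4, 0.8, -0.4]
opening: 0.0359
grip_force: 0.0
```

Keep closing, then lift a bit and measure the lifter in the tool frame.

step_arm:
  increments:
    - {"delta_pos":[0,0,0],"dr":[0,0,0],"fingers":1}
    - {"delta_pos":[0,0,0],"dr":[0,0,0],"fingers":1}
    - {"delta_pos":[0,0,0],"dr":[0,0,0],"fingers":1}
    - {"delta_pos":[0,0,0],"dr":[0,0,0],"fingers":1}
    - {"delta_pos":[0,0,0],"dr":[0,0,0],"fingers":1}

```text
time: 3.9
tool_pos: [0.4729, -0.3727, 0.0131]
tool_rot: [3.14, -0.0, 0.127]
contact_force: [0.4, 0.4, -0.5]
opening: 0.0196
grip_force: 60.0
```

step_arm:
  increments:
    - {"delta_pos":[0,0,-1],"dr":[0,0,0],"fingers":1}
    - {"delta_pos":[0,0,-3],"dr":[0,0,0],"fingers":1}
    - {"delta_pos":[0,0,-5],"dr":[0,0,0],"fingers":1}
    - {"delta_pos":[0,0,-6],"dr":[0,0,0],"fingers":1}
    - {"delta_pos":[0,0,-6],"dr":[0,0,0],"fingers":1}

```text
time: 4.53
tool_pos: [0.4731, -0.3728, 0.0738]
tool_rot: [3.139, -0.001, 0.127]
contact_force: [-0.0, -0.0, -2.0]
opening: 0.0195
grip_force: 60.0
```

```bash
python3 - <<'E'
from h import *
print(robot.observe()["opening"],robot.observe()["grip_force"],robot.observe()["contact_force"])
t,r=tcp();print(t,r.as_euler("xyz"))
p=viewer.camera_params("wrist")
im=viewer.read_camera("wrist");cv2.imwrite("pics/w2.png",im[:,:,::-1]);np.save("w2T.npy",p["T"])
# predicted lifter corners (ideal grip): lifter origin in tool
L=np.array([[78,25,2],[78,-25,2],[3,25,2],[3,-25,2],[0,25,14],[0,-25,14],[-12,10,43],[-12,-10,43],[-25,10,43],[-25,-10,43]])/1000
tl=(L-[-.038,0,.032])*[1,-1,-1]+[0,0,-.019]
print(proj(p,t+r.apply(tl)).round(1).tolist())
cv2.imwrite("pics/w2c.png",cv2.resize(im[0:240,150:350,::-1],None,fx=2.5,fy=2.5,interpolation=cv2.INTER_CUBIC))
E
```

```text
0.019538274611635695 59.99769687652588 [-4.51958295e-02 -1.98371524e-03 -2.03845424e+00]
[ 0.47312239 -0.37282169  0.0738255 ] [ 3.13894271e+00 -1.02220117e-03  1.27011546e-01]
[[205.8, 26.4], [298.2, 26.5], [210.9, 162.1], [293.2, 162.1], [208.1, 171.6], [295.9, 171.7], [231.1, 209.9], [272.4, 210.0], [231.7, 234.3], [271.9, 234.3]]
```

View pics/w2c.png

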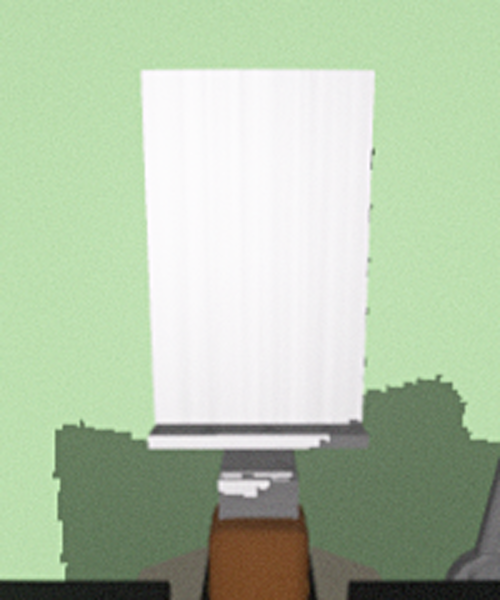

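The grip is straight and within about 1 mm of nominal: tip corners at (206,28) and (300,28), predicted (206,26) and (298,26). Next I move in front of the plate and look again.

```bash
python3 - <<'E'
from h import *
print(delta([0.4744,-0.202,0.08],[np.pi,0,0.272]))
E
```

```text
(array([  2.32, -16.89,  -0.72]), array([ 0.08,  0.  , -8.31]))
```

step_arm:
  increments:
    - {"delta_pos":[0.5,-3.5,-0.7],"dr":[0,0,-2],"fingers":1}
    - {"delta_pos":[1,-7.5,-0.7],"dr":[0,0,-4],"fingers":1}
    - {"delta_pos":[1.6,-11.5,-0.7],"dr":[0,0,-6],"fingers":1}
    - {"delta_pos":[2.1,-15,-0.7],"dr":[0,0,-8],"fingers":1}
    - {"delta_pos":[2.32,-16.89,-0.7],"dr":[0.08,0,-8.3],"fingers":1}

```text
time: 5.2
tool_pos: [0.4739, -0.2002, 0.0791]
tool_rot: [-3.14, 0.001, 0.273]
contact_force: [-0.1, -0.6, -1.7]
opening: 0.0193
grip_force: 60.0
```

step_arm:
  increments:
    - {"delta_pos":[0,0,0],"dr":[0,0,0],"fingers":1}
    - {"delta_pos":[0,0,0],"dr":[0,0,0],"fingers":1}
    - {"delta_pos":[0,0,0],"dr":[0,0,0],"fingers":1}
    - {"delta_pos":[0,0,0],"dr":[0,0,0],"fingers":1}
    - {"delta_pos":[0,0,0],"dr":[0,0,0],"fingers":1}

```text
time: 5.82
tool_pos: [0.4744, -0.2025, 0.0798]
tool_rot: [3.141, -0.0, 0.271]
contact_force: [0.0, -0.6, -1.9]
opening: 0.0194
grip_force: 60.0
```

```bash
python3 - <<'E'
from h import *
t,r=tcp();print(t,r.as_euler("xyz"),robot.observe()["contact_force"])
p=viewer.camera_params("wrist")
im=viewer.read_camera("wrist");cv2.imwrite("pics/w3.png",im[:,:,::-1])
d=unproj(p,proj(p,[[0.6535,-0.152,0.008]]),0.008);print(proj(p,[[0.6535,-0.152,0.008],[0.6942,-0.0748,0],[0.7269,-0.1916,0]]).round(1).tolist())
E
```

```text
[ 0.47442954 -0.20248789  0.07977241] [ 3.14142749e+00 -4.92536578e-05  2.71200831e-01] [ 0.01084344 -0.58690413 -1.92198349]
[[251.8, -59.8], [161.2, -143.3], [334.5, -144.1]]
```

View pics/w3.png

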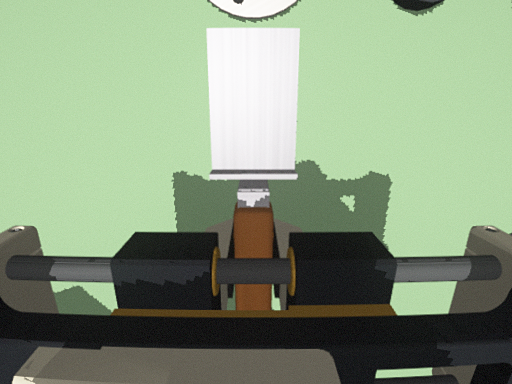

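The plate's near edge is at (253,19), centred on the blade (columns 208–299), with the stop beyond. I'll lower with the nose slightly down.

step_arm:
  increments:
    - {"delta_pos":[0,0,2],"dr":[0,-0.6,0],"fingers":1}
    - {"delta_pos":[0,0,4],"dr":[0,-1.2,0],"fingers":1}
    - {"delta_pos":[0,0,5.5],"dr":[0,-1.2,0],"fingers":1}
    - {"delta_pos":[0,0,6.2],"dr":[0,-1.2,0],"fingers":1}
    - {"delta_pos":[0,0,6.48],"dr":[0,-1.2,0],"fingers":1}

```text
time: 6.5
tool_pos: [0.4743, -0.202, 0.0146]
tool_rot: [-3.141, 0.021, 0.272]
contact_force: [-2.4, 0.4, 3.4]
opening: 0.0193
grip_force: 60.0
```

step_arm:
  increments:
    - {"delta_pos":[0,0,0],"dr":[0,0,0],"fingers":1}
    - {"delta_pos":[0,0,0],"dr":[0,0,0],"fingers":1}
    - {"delta_pos":[0,0,0],"dr":[0,0,0],"fingers":1}
    - {"delta_pos":[0,0,0],"dr":[0,0,0],"fingers":1}
    - {"delta_pos":[0,0,0],"dr":[0,0,0],"fingers":1}

```text
time: 7.12
tool_pos: [0.4748, -0.2022, 0.0152]
tool_rot: [3.141, 0.02, 0.272]
contact_force: [-0.4, 0.2, -0.6]
opening: 0.0194
grip_force: 60.0
```

step_arm:
  increments:
    - {"delta_pos":[0.7,0,-0.015],"dr":[0,0,0],"fingers":1}
    - {"delta_pos":[1.4,0,-0.03],"dr":[0,0,0],"fingers":1}
    - {"delta_pos":[1.9,0,-0.04],"dr":[0,0,0],"fingers":1}
    - {"delta_pos":[2.3,0,-0.05],"dr":[0,0,0],"fingers":1}
    - {"delta_pos":[2.7,0,-0.057],"dr":[0,0,0],"fingers":1}

```text
time: 7.75
tool_pos: [0.5004, -0.1947, 0.015]
tool_rot: [-3.141, 0.022, 0.272]
contact_force: [-3.3, -0.8, 2.5]
opening: 0.0196
grip_force: 60.0
```

step_arm:
  increments:
    - {"delta_pos":[0.3,0,-0.006],"dr":[0,0,0],"fingers":1}
    - {"delta_pos":[0.6,0,-0.012],"dr":[0,0,0],"fingers":1}
    - {"delta_pos":[0.9,0,-0.02],"dr":[0,0,0],"fingers":1}
    - {"delta_pos":[1.2,0,-0.025],"dr":[0,0,0],"fingers":1}
    - {"delta_pos":[1.5,0,-0.03],"dr":[0,0,0],"fingers":1}

```text
time: 8.38
tool_pos: [0.5152, -0.1908, 0.015]
tool_rot: [3.141, 0.021, 0.272]
contact_force: [-2.1, -0.9, 1.9]
opening: 0.0201
grip_force: 60.0
```

step_arm:
  increments:
    - {"delta_pos":[0.3,0,-0.006],"dr":[0,0,0],"fingers":1}
    - {"delta_pos":[0.6,0,-0.012],"dr":[0,0,0],"fingers":1}
    - {"delta_pos":[0.9,0,-0.02],"dr":[0,0,0],"fingers":1}
    - {"delta_pos":[1.2,0,-0.025],"dr":[0,0,0],"fingers":1}
    - {"delta_pos":[1.5,0,-0.03],"dr":[0,0,0],"fingers":1}

```text
time: 9.0
tool_pos: [0.5296, -0.1867, 0.015]
tool_rot: [3.142, 0.021, 0.272]
contact_force: [-3.0, -0.5, 1.4]
opening: 0.0196
grip_force: 60.0
```

```bash
python3 - <<'E'
from h import *
im=viewer.read_camera("top");p=viewer.camera_params("top")
a=cv2.resize(im[120:210,250:350,::-1],None,fx=5,fy=5,interpolation=cv2.INTER_CUBIC)
w=cv2.resize(viewer.read_camera("wrist")[:200,130:380,::-1],None,fx=1.2,fy=1.2)
o=np.zeros((450,800,3),np.uint8);o[:,:500]=a;o[:240,500:]=w
cv2.imwrite("pics/t4.png",o)
t,r=tcp();print(t,r.as_euler("xyz"))
E
```

```text
[ 0.52993132 -0.1866757   0.01501961] [3.14119754 0.02021298 0.27193578]
```

View pics/t4.png

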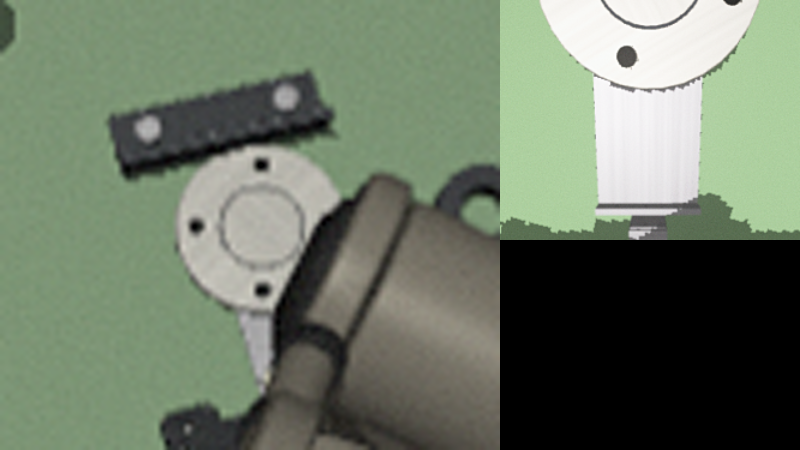

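The blade is sliding under the plate, which is at or near the stop and centred on the blade. I'll continue slowly.

step_arm:
  increments:
    - {"delta_pos":[0.35,0,-0.007],"dr":[0,0,0],"fingers":1}
    - {"delta_pos":[0.7,0,-0.015],"dr":[0,0,0],"fingers":1}
    - {"delta_pos":[1.05,0,-0.022],"dr":[0,0,0],"fingers":1}
    - {"delta_pos":[1.4,0,-0.03],"dr":[0,0,0],"fingers":1}
    - {"delta_pos":[1.8,0,-0.038],"dr":[0,0,0],"fingers":1}

```text
time: 9.72
tool_pos: [0.5469, -0.1819, 0.015]
tool_rot: [3.142, 0.021, 0.272]
contact_force: [-3.1, -0.9, 2.3]
opening: 0.02
grip_force: 60.0
```

step_arm:
  increments:
    - {"delta_pos":[0.35,0,-0.007],"dr":[0,0,0],"fingers":1}
    - {"delta_pos":[0.7,0,-0.015],"dr":[0,0,0],"fingers":1}
    - {"delta_pos":[1.05,0,-0.022],"dr":[0,0,0],"fingers":1}
    - {"delta_pos":[1.4,0,-0.03],"dr":[0,0,0],"fingers":1}
    - {"delta_pos":[1.8,0,-0.038],"dr":[0,0,0],"fingers":1}

```text
time: 10.35
tool_pos: [0.5641, -0.177, 0.0149]
tool_rot: [-3.141, 0.021, 0.272]
contact_force: [-4.4, -1.4, 2.3]
opening: 0.0192
grip_force: 60.0
```

```bash
python3 - <<'E'
from h import *
p=viewer.camera_params("wrist");t,r=tcp();print(t,r.as_euler("xyz"),robot.observe()["contact_force"])
im=viewer.read_camera("wrist");cv2.imwrite("pics/w5.png",im[:230,100:400,::-1])
E
```

```text
[ 0.56405913 -0.17703701  0.01494713] [-3.14144322  0.02140613  0.27178833] [-4.42569823 -1.36176408  2.28410081]
```

View pics/w5.png

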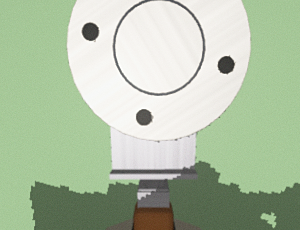

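The plate rim is at row 141 and the heel at row 170, leaving roughly 15–18 mm. I'll go on gently.

step_arm:
  increments:
    - {"delta_pos":[0.25,0,-0.005],"dr":[0,0,0],"fingers":1}
    - {"delta_pos":[0.5,0,-0.01],"dr":[0,0,0],"fingers":1}
    - {"delta_pos":[0.75,0,-0.016],"dr":[0,0,0],"fingers":1}
    - {"delta_pos":[1.0,0,-0.021],"dr":[0,0,0],"fingers":1}
    - {"delta_pos":[1.2,0,-0.025],"dr":[0,0,0],"fingers":1}

```text
time: 11.02
tool_pos: [0.5756, -0.1738, 0.0149]
tool_rot: [-3.141, 0.021, 0.272]
contact_force: [-4.6, -1.6, 2.0]
opening: 0.0198
grip_force: 60.0
```

```bash
cat > gap.py <<'E'
from h import *
import sys
p=viewer.camera_params("wrist");t,r=tcp();im=viewer.read_camera("wrist");cv2.imwrite(f"pics/{sys.argv[1]}.png",im[:230,100:400,::-1])
# column profile near blade centre: plate / blade / heel
print(t.round(4),r.as_euler("xyz").round(4))
print(im[120:190,248:262].mean((1,2)).round(0).astype(int).tolist())
tl=(np.array([[0,0,2],[0,0,14],[0,0,10]])/1000-[-.038,0,.032])*[1,-1,-1]+[0,0,-.019]
print("heel base, top, contact rim",proj(p,t+r.apply(tl)).round(1).tolist())
E
python3 gap.py w6
```

```text
[ 0.5756 -0.1738  0.0149] [-3.1414  0.0213  0.2718]
[247, 244, 244, 244, 243, 243, 242, 242, 242, 242, 241, 241, 239, 228, 215, 201, 197, 192, 192, 190, 189, 189, 189, 194, 207, 220, 230, 234, 236, 236, 236, 236, 236, 236, 237, 237, 236, 236, 237, 236, 224, 201, 215, 223, 223, 222, 222, 225, 211, 151, 83, 80, 80, 119, 188, 220, 217, 217, 206, 153, 79, 78, 80, 82, 81, 81, 79, 77, 92, 141]
heel base, top, contact rim [[252.4, 166.8], [252.3, 171.4], [252.4, 169.8]]
```

step_arm:
  increments:
    - {"delta_pos":[0.13,0,-0.003],"dr":[0,0,0],"fingers":1}
    - {"delta_pos":[0.26,0,-0.006],"dr":[0,0,0],"fingers":1}
    - {"delta_pos":[0.36,0,-0.008],"dr":[0,0,0],"fingers":1}
    - {"delta_pos":[0.44,0,-0.009],"dr":[0,0,0],"fingers":1}
    - {"delta_pos":[0.5,0,-0.01],"dr":[0,0,0],"fingers":1}

```text
time: 11.7
tool_pos: [0.5803, -0.1725, 0.0149]
tool_rot: [-3.141, 0.021, 0.272]
contact_force: [-5.4, -1.8, 1.9]
opening: 0.0193
grip_force: 60.0
```

```bash
python3 gap.py w7
```

```text
[ 0.5803 -0.1725  0.0149] [-3.1415  0.0213  0.2718]
[241, 241, 241, 243, 235, 159, 103, 160, 235, 246, 244, 243, 243, 243, 242, 241, 241, 241, 241, 241, 240, 237, 222, 210, 200, 196, 192, 189, 188, 189, 191, 191, 193, 208, 225, 235, 235, 235, 234, 235, 235, 235, 235, 235, 236, 235, 235, 238, 234, 184, 98, 80, 82, 119, 189, 218, 217, 218, 206, 152, 81, 78, 82, 82, 82, 82, 81, 79, 94, 137]
heel base, top, contact rim [[252.4, 166.8], [252.4, 171.5], [252.4, 169.8]]
```

step_arm:
  increments:
    - {"delta_pos":[0.03,0,0],"dr":[0,0,0],"fingers":1}
    - {"delta_pos":[0.06,0,-0.001],"dr":[0,0,0],"fingers":1}
    - {"delta_pos":[0.09,0,-0.002],"dr":[0,0,0],"fingers":1}
    - {"delta_pos":[0.11,0,-0.002],"dr":[0,0,0],"fingers":1}
    - {"delta_pos":[0.13,0,-0.003],"dr":[0,0,0],"fingers":1}

```text
time: 12.38
tool_pos: [0.5816, -0.1722, 0.0149]
tool_rot: [-3.142, 0.021, 0.272]
contact_force: [-4.7, -1.1, 3.0]
opening: 0.0195
grip_force: 60.0
```

```bash
python3 gap.py w8
```

```text
[ 0.5816 -0.1722  0.0149] [-3.1415  0.0212  0.2718]
[241, 241, 240, 241, 241, 242, 241, 200, 107, 127, 214, 248, 244, 243, 243, 242, 242, 242, 241, 241, 240, 240, 240, 237, 224, 212, 200, 195, 190, 189, 187, 188, 189, 191, 198, 205, 218, 229, 233, 234, 234, 234, 235, 234, 234, 235, 235, 235, 235, 236, 238, 195, 96, 114, 187, 219, 217, 216, 207, 153, 82, 78, 81, 83, 82, 83, 81, 77, 91, 134]
heel base, top, contact rim [[252.5, 166.8], [252.4, 171.4], [252.4, 169.8]]
```

step_arm:
  increments:
    - {"delta_pos":[0.03,0,-0.05],"dr":[0,0.6,0],"fingers":1}
    - {"delta_pos":[0.03,0,-0.2],"dr":[0,1.2,0],"fingers":1}
    - {"delta_pos":[-0.1,0,-0.5],"dr":[0,1.7,0],"fingers":1}
    - {"delta_pos":[-0.3,0,-1],"dr":[0,1.7,0],"fingers":1}
    - {"delta_pos":[-0.4,0,-1.5],"dr":[0,1.7,0],"fingers":1}

```text
time: 13.05
tool_pos: [0.5783, -0.1732, 0.0306]
tool_rot: [3.141, -0.009, 0.272]
contact_force: [-0.3, 0.0, -3.0]
opening: 0.0197
grip_force: 60.0
```

step_arm:
  increments:
    - {"delta_pos":[0,0,-0.7],"dr":[0,0,0],"fingers":1}
    - {"delta_pos":[0,0,-1.5],"dr":[0,0,0],"fingers":1}
    - {"delta_pos":[0,0,-2.3],"dr":[0,0,0],"fingers":1}
    - {"delta_pos":[0,0,-3],"dr":[0,0,0],"fingers":1}
    - {"delta_pos":[0,0,-3.5],"dr":[0,0,0],"fingers":1}

```text
time: 13.68
tool_pos: [0.578, -0.1733, 0.0657]
tool_rot: [3.141, -0.009, 0.272]
contact_force: [-0.2, 0.6, -2.2]
opening: 0.0197
grip_force: 60.0
```

step_arm:
  increments:
    - {"delta_pos":[0,0,-0.7],"dr":[0,0,0],"fingers":1}
    - {"delta_pos":[0,0,-1.5],"dr":[0,0,0],"fingers":1}
    - {"delta_pos":[0,0,-2],"dr":[0,0,0],"fingers":1}
    - {"delta_pos":[0,0,-2.2],"dr":[0,0,0],"fingers":1}
    - {"delta_pos":[0,0,-2.2],"dr":[0,0,0],"fingers":1}

```text
time: 14.3
tool_pos: [0.5777, -0.1733, 0.0871]
tool_rot: [3.141, -0.009, 0.272]
contact_force: [0.0, -0.5, -3.5]
opening: 0.0193
grip_force: 60.0
```

```bash
python3 gap.py w9; python3 -c "
from h import *
print(robot.observe()['contact_force'],robot.observe()['time'])"
```

```text
[ 0.5777 -0.1733  0.0871] [ 3.1415 -0.0088  0.2718]
[241, 241, 240, 240, 240, 241, 242, 234, 174, 102, 150, 229, 246, 243, 242, 243, 242, 241, 241, 241, 241, 240, 240, 240, 236, 222, 209, 198, 188, 190, 189, 187, 189, 192, 193, 199, 209, 225, 234, 234, 234, 234, 233, 235, 234, 234, 234, 235, 234, 235, 237, 227, 158, 98, 172, 219, 216, 217, 206, 152, 83, 81, 85, 84, 85, 84, 82, 79, 112, 172]
heel base, top, contact rim [[252.4, 166.8], [252.4, 171.5], [252.4, 169.9]]
[-0.13972067  1.46389305 -4.04146048] 14.35
```

View pics/w9.png

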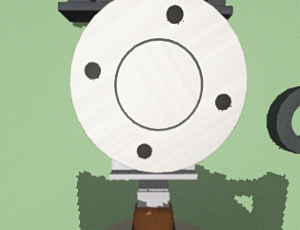

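The plate is carried, with its rim at the heel and its centre about 3 mm to the right of the blade axis. I'll cross-check the cradle pose numerically in both first pictures before moving there.

```bash
python3 - <<'E'
from h import *
from itertools import product
def grid(x0,x1,y0,y1,z): 
    X,Y=np.meshgrid(np.arange(x0,x1,2),np.arange(y0,y1,1.5));return np.c_[X.ravel(),Y.ravel(),np.full(X.size,z)]/1000
rail=np.r_[grid(-57,50,35,48,35),grid(-57,50,-48,-35,35)]
out=np.r_[grid(-57,50,26,33,35),grid(-57,50,-33,-26,35),grid(-68,-61,36,47,35),grid(-68,-61,-47,-36,35)]
for n in("top","scene"):
    p=viewer.camera_params(n);im=cv2.GaussianBlur(cv2.cvtColor(cv2.imread(f"pics/{n}0.png"),cv2.COLOR_BGR2LAB),(3,3),0).astype(np.float32)
    def S(q,P):
        c,s=np.cos(q[2]),np.sin(q[2]);w=P@np.array([[c,s,0],[-s,c,0],[0,0,1]])+[q[0],q[1],0]
        u=proj(p,w).astype(np.float32);return cv2.remap(im,u[:,0],u[:,1],cv2.INTER_LINEAR)[0] if 0 else np.stack([cv2.remap(im[...,k],u[:,0].reshape(-1,1),u[:,1].reshape(-1,1),cv2.INTER_LINEAR).ravel() for k in range(3)],1)
    best=[]
    for dx,dy,a in product(np.arange(-12,13,1.5),np.arange(-12,13,1.5),np.radians([-6,-4.5,-3,-1.5,0])):
        q=(0.6077+dx/1000,0.0963+dy/1000,a);r=S(q,rail)
        best.append((r.std(0).sum(),*q))   # uniform colour on the rail tops
    best.sort();print(n);print(np.round(best[:5],4));print(S(best[0][1:],rail).mean(0),S(best[0][1:],out).mean(0))
def tp(n,uv):return unproj(viewer.camera_params(n),[uv],0.043).round(4)
print(tp("top",(156.4,190.7)),tp("top",(99.6,188.8)))
E
```

```text
top
[[16.3653  0.6107  0.0978 -0.0524]
 [16.3669  0.6122  0.0978 -0.0524]
 [16.4883  0.6137  0.0978 -0.0524]
 [16.6131  0.6152  0.0978 -0.0524]
 [16.6767  0.6092  0.0978 -0.0524]]
[115.20893 124.86694 128.53757] [ 58.066185 126.20673  128.29474 ]
scene
[[ 8.9727  0.6137  0.0978 -0.0524]
 [ 9.2197  0.6122  0.0978 -0.0524]
 [ 9.3957  0.6152  0.0978 -0.0524]
 [ 9.8125  0.6137  0.0978 -0.0785]
 [ 9.8784  0.6137  0.0978 -0.0262]]
[110.59384  125.996254 124.71904 ] [ 82.37978 125.25199 126.79245]
[[0.5815 0.2412 0.043 ]] [[0.5851 0.3958 0.043 ]]
```

Both pictures put the cradle at about (0.6095, 0.0975) with yaw −0.052. I'll carry the plate there smoothly, translation first.

step_arm:
  increments:
    - {"delta_pos":[0.05,-0.6,0],"dr":[0,0,0],"fingers":1}
    - {"delta_pos":[0.13,-1.6,0],"dr":[0,0,0],"fingers":1}
    - {"delta_pos":[0.25,-3,0],"dr":[0,0,0],"fingers":1}
    - {"delta_pos":[0.38,-4.6,0],"dr":[0,0,0],"fingers":1}
    - {"delta_pos":[0.53,-6.4,0],"dr":[0,0,0],"fingers":1}

```text
time: 14.98
tool_pos: [0.5653, -0.1088, 0.0872]
tool_rot: [-3.142, -0.009, 0.272]
contact_force: [0.7, 0.2, -3.2]
opening: 0.0198
grip_force: 60.0
```

step_arm:
  increments:
    - {"delta_pos":[0.15,-1.8,0],"dr":[0,0,0],"fingers":1}
    - {"delta_pos":[0.3,-3.6,0],"dr":[0,0,0],"fingers":1}
    - {"delta_pos":[0.45,-5.4,0],"dr":[0,0,0],"fingers":1}
    - {"delta_pos":[0.6,-7.2,0],"dr":[0,0,0],"fingers":1}
    - {"delta_pos":[0.75,-9,0],"dr":[0,0,0],"fingers":1}

```text
time: 15.6
tool_pos: [0.5485, -0.0203, 0.0872]
tool_rot: [3.141, -0.009, 0.272]
contact_force: [0.2, -0.8, -3.7]
opening: 0.0195
grip_force: 60.0
```

step_arm:
  increments:
    - {"delta_pos":[0.15,-1.8,0],"dr":[0,0,0],"fingers":1}
    - {"delta_pos":[0.3,-3.6,0],"dr":[0,0,0],"fingers":1}
    - {"delta_pos":[0.45,-5.4,0],"dr":[0,0,0],"fingers":1}
    - {"delta_pos":[0.6,-7.2,0],"dr":[0,0,0],"fingers":1}
    - {"delta_pos":[0.75,-9,0],"dr":[0,0,0],"fingers":1}

```text
time: 16.23
tool_pos: [0.5315, 0.0684, 0.0873]
tool_rot: [3.142, -0.009, 0.272]
contact_force: [-1.0, 0.2, -3.8]
opening: 0.0197
grip_force: 60.0
```

step_arm:
  increments:
    - {"delta_pos":[0.12,-1.5,0],"dr":[0,0,0],"fingers":1}
    - {"delta_pos":[0.21,-2.6,0],"dr":[0,0,1],"fingers":1}
    - {"delta_pos":[0.27,-3.3,0],"dr":[0,0,3],"fingers":1}
    - {"delta_pos":[0.31,-3.75,0],"dr":[0,0,6],"fingers":1}
    - {"delta_pos":[0.32,-3.85,0],"dr":[0,0,9],"fingers":1}

```text
time: 16.85
tool_pos: [0.5243, 0.1059, 0.0873]
tool_rot: [-3.14, -0.009, 0.113]
contact_force: [-0.0, -0.3, -3.9]
opening: 0.0193
grip_force: 60.0
```

```bash
python3 gap.py w10; python3 - <<'E'
from h import *
print(delta([0.5243,0.1052,0.0871],[np.pi,-0.009,-0.0524]))
E
```

```text
[0.5243 0.1059 0.0873] [-3.1403 -0.0087  0.1133]
[241, 241, 240, 241, 240, 241, 243, 234, 175, 102, 150, 228, 247, 244, 243, 243, 243, 242, 242, 241, 241, 240, 240, 240, 235, 223, 211, 199, 189, 190, 190, 187, 188, 191, 194, 196, 200, 221, 235, 235, 235, 235, 235, 235, 235, 235, 235, 235, 235, 236, 239, 225, 149, 95, 173, 221, 219, 219, 209, 152, 80, 80, 82, 82, 82, 81, 80, 77, 110, 172]
heel base, top, contact rim [[252.0, 167.0], [251.9, 171.6], [252.0, 170.0]]
(array([-0.01,  0.06,  0.01]), array([-0.16,  0.03,  9.38]))
```

step_arm:
  increments:
    - {"delta_pos":[0,0.02,0],"dr":[0,0,2.5],"fingers":1}
    - {"delta_pos":[0,0.04,0],"dr":[0,0,5],"fingers":1}
    - {"delta_pos":[0,0.06,0],"dr":[0,0,7.5],"fingers":1}
    - {"delta_pos":[0,0.06,0],"dr":[-0.1,0,9],"fingers":1}
    - {"delta_pos":[0,0.06,0],"dr":[-0.16,0,9.38],"fingers":1}

```text
time: 17.52
tool_pos: [0.5245, 0.1047, 0.0872]
tool_rot: [3.141, -0.009, -0.049]
contact_force: [-0.4, -0.0, -2.8]
opening: 0.0199
grip_force: 60.0
```

```bash
python3 - <<'E'
from h import *
p=viewer.camera_params("wrist");t,r=tcp();im=viewer.read_camera("wrist")
print(t,r.as_euler("xyz"))
m=(im.min(2)>175).astype(np.uint8)
cn,_=cv2.findContours(m,cv2.RETR_EXTERNAL,cv2.CHAIN_APPROX_NONE);c=max(cn,key=len)[:,0,:]
c=c[(c[:,1]>12)&(c[:,1]<163)]
z=t[2]-.013+.002+.008+.0008
w=unproj(p,c,z)[:,:2]
def fit(w):
    A=np.c_[2*w,np.ones(len(w))];s=np.linalg.lstsq(A,(w**2).sum(1),rcond=None)[0];return s[:2],np.sqrt(s[2]+s[:2]@s[:2])
for _ in range(4):
    o,R0=fit(w);e=abs(np.linalg.norm(w-o,axis=1)-R0);w=w[e<max(.0015,np.median(e)*2)]
print("plate centre",o.round(4),"R",R0.round(4),len(w))
print("in tool mm",(r.inv().apply(np.r_[o,z]-t)*1000).round(1))
for n in("scene","top"): cv2.imwrite(f"pics/{n}11.png",viewer.read_camera(n)[:,:,::-1])
s=cv2.resize(cv2.imread("pics/scene11.png")[160:290,220:420],None,fx=2.5,fy=2.5)
g=cv2.resize(cv2.imread("pics/top11.png")[140:220,170:260],None,fx=3,fy=3)
o=np.zeros((585,800,3),np.uint8);o[:s.shape[0],:500]=s;o[:240,500:770]=g;o[325:585,:512]=im[:260,:,::-1]
cv2.imwrite("pics/m11.png",o)
E
```

```text
[0.52452357 0.10469187 0.08724599] [ 3.14142717 -0.00858772 -0.04873352]
plate centre [0.6091 0.097 ] R 0.0476 310
in tool mm [84.8  3.6  2.9]
```

View pics/m11.png

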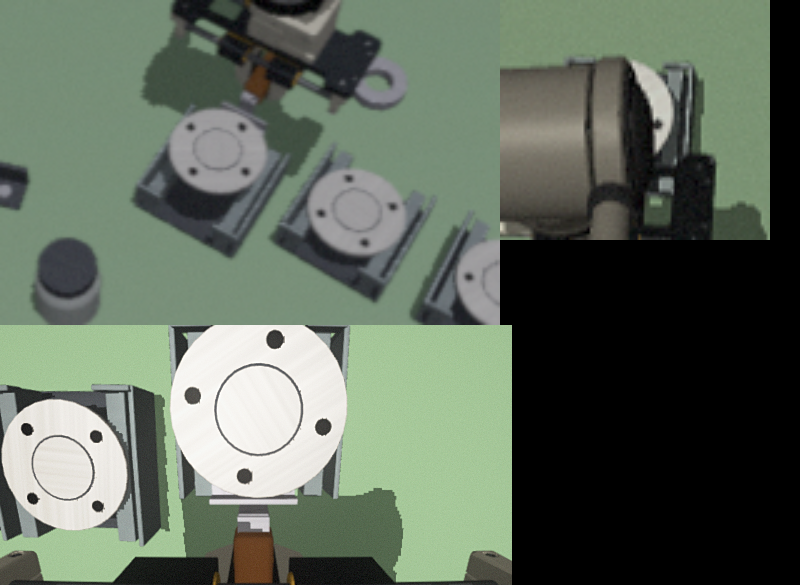

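The wrist view shows the cradle's side lips at columns 170–181 and 340–348, symmetric about the plate (171–347). The rail fronts end at row 172. I'll use that row to check x.

```bash
python3 - <<'E'
from h import *
p=viewer.camera_params("wrist")
c,s=np.cos(-.0524),np.sin(-.0524)
L=np.array([[-58,41,35],[-58,-41,35],[-58,54,44],[-58,-54,44],[-58,58,6],[-58,-58,6]])/1000
print(proj(p,L@np.array([[c,s,0],[-s,c,0],[0,0,1]])+[.6095,.0975,0]).round(1).tolist())
print(unproj(p,[(190,171),(318,171)],.035).round(4))
im=viewer.read_camera("wrist")[150:185]
print(im[:,186:194].mean((1,2)).astype(int).tolist());print(im[:,318:326].mean((1,2)).astype(int).tolist())
E
```

```text
[[201.6, 169.2], [309.3, 169.7], [181.8, 171.9], [329.3, 172.6], [187.7, 161.7], [322.6, 162.3]]
[[0.5528 0.1505 0.035 ]
 [0.5481 0.053  0.035 ]]
[61, 58, 59, 58, 58, 55, 57, 55, 57, 56, 56, 55, 55, 57, 58, 63, 69, 73, 77, 82, 88, 93, 92, 93, 93, 92, 91, 92, 92, 91, 92, 91, 90, 91, 91]
[123, 120, 119, 121, 118, 118, 118, 116, 120, 121, 119, 113, 114, 116, 120, 118, 121, 122, 123, 120, 110, 94, 93, 92, 91, 94, 93, 92, 93, 92, 92, 92, 92, 91, 91]
```

```bash
python3 - <<'E'
from h import *
im=viewer.read_camera("wrist").mean(2)
g=im[166:170].mean(0).astype(int);print(g[170:215].tolist());print(g[296:350].tolist())
E
```

```text
[173, 172, 172, 173, 173, 174, 173, 175, 174, 161, 164, 169, 172, 135, 60, 51, 53, 56, 63, 72, 82, 94, 92, 91, 94, 126, 173, 175, 173, 171, 173, 171, 172, 174, 175, 174, 174, 175, 174, 175, 174, 184, 206, 225, 225]
[180, 147, 96, 90, 90, 85, 72, 107, 153, 163, 161, 159, 159, 158, 159, 159, 159, 160, 158, 158, 159, 161, 164, 163, 160, 120, 89, 91, 91, 86, 78, 72, 68, 67, 64, 58, 60, 130, 170, 170, 159, 149, 153, 173, 174, 174, 176, 175, 174, 175, 175, 175, 174, 174]
```

Offset is only about 1.5 mm in y. I'll correct it and lower, gently near the rails.

step_arm:
  increments:
    - {"delta_pos":[0,0.05,0.5],"dr":[0,0,0],"fingers":1}
    - {"delta_pos":[0,0.1,1.2],"dr":[0,0,0],"fingers":1}
    - {"delta_pos":[0,0.13,2],"dr":[0,0,0],"fingers":1}
    - {"delta_pos":[0,0.13,2.8],"dr":[0,0,0],"fingers":1}
    - {"delta_pos":[0,0.13,3.4],"dr":[0,0,0],"fingers":1}

```text
time: 18.4
tool_pos: [0.5246, 0.1032, 0.0525]
tool_rot: [3.141, -0.008, -0.049]
contact_force: [-0.1, -0.6, -3.9]
opening: 0.0197
grip_force: 60.0
```

step_arm:
  increments:
    - {"delta_pos":[0,0,0.3],"dr":[0,0,0],"fingers":1}
    - {"delta_pos":[0,0,0.45],"dr":[0,0,0],"fingers":1}
    - {"delta_pos":[0,0,0.6],"dr":[0,0,0],"fingers":1}
    - {"delta_pos":[0,0,0.7],"dr":[0,0,0],"fingers":1}
    - {"delta_pos":[0,0,0.8],"dr":[0,0,0],"fingers":1}

```text
time: 19.02
tool_pos: [0.5249, 0.1032, 0.0454]
tool_rot: [3.142, -0.009, -0.049]
contact_force: [-0.4, 0.7, -2.1]
opening: 0.0199
grip_force: 60.0
```

step_arm:
  increments:
    - {"delta_pos":[0,0,0.1],"dr":[0,0,0],"fingers":1}
    - {"delta_pos":[0,0,0.2],"dr":[0,0,0],"fingers":1}
    - {"delta_pos":[0,0,0.3],"dr":[0,0,0],"fingers":1}
    - {"delta_pos":[0,0,0.4],"dr":[0,0,0],"fingers":1}
    - {"delta_pos":[0,0,0.5],"dr":[0,0,0],"fingers":1}

```text
time: 19.65
tool_pos: [0.525, 0.1032, 0.0402]
tool_rot: [3.141, -0.009, -0.049]
contact_force: [-1.5, 0.0, -0.9]
opening: 0.0191
grip_force: 60.0
```

step_arm:
  increments:
    - {"delta_pos":[0,0,0.2],"dr":[0,0,0],"fingers":1}
    - {"delta_pos":[0,0,0.4],"dr":[0,0,0],"fingers":1}
    - {"delta_pos":[0,0,0.6],"dr":[0,0,0],"fingers":1}
    - {"delta_pos":[0,0,0.6],"dr":[0,0,0],"fingers":1}
    - {"delta_pos":[0,0,0.6],"dr":[0,0,0],"fingers":1}

```text
time: 20.27
tool_pos: [0.525, 0.1032, 0.0343]
tool_rot: [3.141, -0.009, -0.049]
contact_force: [-0.2, -0.1, -0.7]
opening: 0.0198
grip_force: 60.0
```

```bash
cat > pl.py <<'E'
from h import *
p=viewer.camera_params("wrist");t,r=tcp();im=viewer.read_camera("wrist")
print(t.round(4),r.as_euler("xyz").round(4),robot.observe()["contact_force"].round(1))
g=im.mean(2);m=(im.min(2)>185).astype(np.uint8)
cn,_=cv2.findContours(m,cv2.RETR_EXTERNAL,cv2.CHAIN_APPROX_NONE);c=max(cn,key=len)[:,0,:]
c=c[(c[:,1]>8)]
w=unproj(p,c,.043)[:,:2]
for _ in range(6):
    A=np.c_[2*w,np.ones(len(w))];s=np.linalg.lstsq(A,(w**2).sum(1),rcond=None)[0];o=s[:2];R0=np.sqrt(s[2]+o@o)
    e=abs(np.linalg.norm(w-o,axis=1)-R0);w=w[e<max(.0012,np.median(e)*2)]
print("plate centre if on rails",o.round(4),"R",R0.round(4),len(w))
E
python3 pl.py
```

```text
[0.525  0.1032 0.0343] [ 3.1415 -0.0087 -0.049 ] [ 0.7  0.9 -2.1]
plate centre if on rails [0.609  0.0955] R 0.0478 339
```

The plate is on the rails at (0.609, 0.0955), centred. Now I withdraw the blade straight back, then lift and go to a free spot.

step_arm:
  increments:
    - {"delta_pos":[-0.4,0,0.1],"dr":[0,0,0],"fingers":1}
    - {"delta_pos":[-1.2,0,0.2],"dr":[0,0,0],"fingers":1}
    - {"delta_pos":[-2.3,0,0.2],"dr":[0,0,0],"fingers":1}
    - {"delta_pos":[-3.5,0,0.2],"dr":[0,0,0],"fingers":1}
    - {"delta_pos":[-4.7,0,0.2],"dr":[0,0,0],"fingers":1}

```text
time: 20.95
tool_pos: [0.4769, 0.1056, 0.0319]
tool_rot: [3.141, -0.008, -0.049]
contact_force: [-1.0, -1.0, -0.9]
opening: 0.0196
grip_force: 60.0
```

step_arm:
  increments:
    - {"delta_pos":[-1.2,0,0],"dr":[0,0,0],"fingers":1}
    - {"delta_pos":[-2.4,0,0],"dr":[0,0,0],"fingers":1}
    - {"delta_pos":[-3.6,0,0],"dr":[0,0,0],"fingers":1}
    - {"delta_pos":[-4.8,0,0],"dr":[0,0,0],"fingers":1}
    - {"delta_pos":[-5.6,0,0],"dr":[0,0,0],"fingers":1}

```text
time: 21.58
tool_pos: [0.4212, 0.1083, 0.0314]
tool_rot: [3.141, -0.008, -0.049]
contact_force: [0.4, 0.4, -1.1]
opening: 0.0195
grip_force: 60.0
```

```bash
python3 pl.py; python3 - <<'E'
from h import *
print(delta([0.44,-0.03,0.04],[np.pi,0,-0.02]))
E
```

```text
[0.4212 0.1083 0.0314] [ 3.1415 -0.0083 -0.0489] [-2.1  0.7 -2.2]
plate centre if on rails [0.4978 0.1042] R 0.0355 180
(array([ 2.66, 13.72, -0.85]), array([ 0.02, -0.4 , -1.65]))
```

step_arm:
  increments:
    - {"delta_pos":[-0.5,1.5,-0.8],"dr":[0,0,0],"fingers":1}
    - {"delta_pos":[-0.5,4.5,-0.85],"dr":[0,-0.4,-0.5],"fingers":1}
    - {"delta_pos":[-0.3,8,-0.85],"dr":[0,-0.4,-1],"fingers":1}
    - {"delta_pos":[0.5,11,-0.85],"dr":[0,-0.4,-1.65],"fingers":1}
    - {"delta_pos":[2.0,13.72,-0.85],"dr":[0,-0.4,-1.65],"fingers":1}

```text
time: 22.25
tool_pos: [0.4352, -0.0318, 0.0406]
tool_rot: [3.141, -0.002, -0.021]
contact_force: [-0.0, 0.2, -1.4]
opening: 0.02
grip_force: 60.0
```

step_arm:
  increments:
    - {"delta_pos":[0,0,0],"dr":[0,0,0],"fingers":1}
    - {"delta_pos":[0,0,0],"dr":[0,0,0],"fingers":1}
    - {"delta_pos":[0,0,1],"dr":[0,0,0],"fingers":1}
    - {"delta_pos":[0,0,2],"dr":[0,0,0],"fingers":1}
    - {"delta_pos":[0,0,2.4],"dr":[0,0,0],"fingers":1}

```text
time: 22.88
tool_pos: [0.4346, -0.0292, 0.015]
tool_rot: [-3.141, 0.0, -0.019]
contact_force: [0.4, -0.4, -1.3]
opening: 0.0194
grip_force: 60.0
```

step_arm:
  increments:
    - {"delta_pos":[0,0,0.1],"dr":[0,0,0],"fingers":1}
    - {"delta_pos":[0,0,0.2],"dr":[0,0,0],"fingers":1}
    - {"delta_pos":[0,0,0.25],"dr":[0,0,0],"fingers":1}
    - {"delta_pos":[0,0,0.25],"dr":[0,0,0],"fingers":1}
    - {"delta_pos":[0,0,0.25],"dr":[0,0,0],"fingers":1}

```text
time: 23.5
tool_pos: [0.4354, -0.0298, 0.0137]
tool_rot: [3.141, -0.002, -0.02]
contact_force: [0.6, 0.9, -2.1]
opening: 0.0193
grip_force: 60.0
```

step_arm:
  increments:
    - {"delta_pos":[0,0,0.06],"dr":[0,0,0],"fingers":1}
    - {"delta_pos":[0,0,0.07],"dr":[0,0,0],"fingers":1}
    - {"delta_pos":[0,0,0.07],"dr":[0,0,0],"fingers":-0.3}
    - {"delta_pos":[0,0,0.07],"dr":[0,0,0],"fingers":-0.3}
    - {"delta_pos":[0,0,0.07],"dr":[0,0,0],"fingers":-0.3}

```text
time: 24.12
tool_pos: [0.4354, -0.0298, 0.0129]
tool_rot: [3.141, -0.002, -0.02]
contact_force: [0.3, -0.6, -0.8]
opening: 0.0451
grip_force: 0.0
```

step_arm:
  increments:
    - {"delta_pos":[0,0,0],"dr":[0,0,0],"fingers":-0.3}
    - {"delta_pos":[0,0,0],"dr":[0,0,0],"fingers":-0.3}
    - {"delta_pos":[0,0,0],"dr":[0,0,0],"fingers":-0.3}
    - {"delta_pos":[0,0,0],"dr":[0,0,0],"fingers":-0.3}
    - {"delta_pos":[0,0,0],"dr":[0,0,0],"fingers":-0.3}

```text
time: 24.75
tool_pos: [0.4353, -0.0298, 0.0129]
tool_rot: [3.141, -0.002, -0.02]
contact_force: [0.4, -0.3, -0.5]
opening: 0.0597
grip_force: 0.0
```

step_arm:
  increments:
    - {"delta_pos":[0,0,-2],"dr":[0,0,0],"fingers":-0.3}
    - {"delta_pos":[0,0,-5],"dr":[0,0,0],"fingers":-0.3}
    - {"delta_pos":[0,0,-9],"dr":[0,0,0],"fingers":-0.3}
    - {"delta_pos":[0,0,-13],"dr":[0,0,0],"fingers":-0.3}
    - {"delta_pos":[0,0,-16],"dr":[0,0,0],"fingers":-0.3}

```text
time: 25.38
tool_pos: [0.4352, -0.0298, 0.1746]
tool_rot: [3.141, -0.003, -0.02]
contact_force: [0.9, 0.5, -0.3]
opening: 0.0594
grip_force: 0.0
```

step_arm:
  increments:
    - {"delta_pos":[0,0,-2],"dr":[0,0,0],"fingers":-0.3}
    - {"delta_pos":[0,0,-2],"dr":[0,0,0],"fingers":-0.3}
    - {"delta_pos":[0,0,-2],"dr":[0,0,0],"fingers":-0.3}
    - {"delta_pos":[0,0,-2],"dr":[0,0,0],"fingers":-0.3}
    - {"delta_pos":[0,0,-2],"dr":[0,0,0],"fingers":-0.3}

```text
time: 26.0
tool_pos: [0.4347, -0.0297, 0.1921]
tool_rot: [-3.141, -0.0, -0.02]
contact_force: [-0.0, 0.0, -0.2]
opening: 0.0598
grip_force: 0.0
```

```bash
python3 - <<'E'
from h import *
p=viewer.camera_params("scene");im=viewer.read_camera("scene");cv2.imwrite("pics/end.png",im[:,:,::-1])
l,st,cc=seg(im,lambda i:i.min(2)>130)
for k in range(1,len(st)):
    if 150<st[k,4]<1500: print(st[k].tolist(),unproj(p,cc[k:k+1],0.043).round(4))
p=viewer.camera_params("wrist");im=viewer.read_camera("wrist")
l,st,c=seg(im,lambda i:(i[...,0]>i[...,2]+40)&(i[...,0]>i[...,1]+20))
for k in range(1,len(st)):
    if st[k,4]>400:
        ys,xs=np.where(l==k);print(st[k],cv2.minAreaRect(unproj(p,np.c_[xs,ys],0.043)[:,:2].astype(np.float32)*1000))
o=robot.observe();print(o["time"],o["tool_pos"],o["opening"],o["contact_force"])
E
```

```text
[113, 143, 27, 18, 346] [[ 0.6379 -0.4531  0.043 ]]
[26, 162, 17, 42, 215] [[ 0.8437 -0.594   0.043 ]]
[265, 177, 27, 25, 357] [[ 0.5387 -0.0191  0.043 ]]
[361, 183, 21, 18, 166] [[0.4253 0.2013 0.043 ]]
[286, 212, 38, 33, 892] [[0.6121 0.0972 0.043 ]]
[344, 227, 38, 35, 943] [[0.5827 0.2419 0.043 ]]
[403, 256, 41, 37, 1096] [[0.5867 0.3971 0.043 ]]
[ 244  150   19   77 1287] ((415.3651428222656, -30.3675537109375), (19.62859535217285, 89.99986267089844), 89.23484802246094)
[ 183  302  281   15 1644] ((246.3367156982422, -124.14430236816406), (380.40631103515625, 17.977096557617188), 88.8145751953125)
26.1 [ 0.43486587 -0.02968474  0.19244141] 0.059214087287896455 [-0.63914112  0.31910131  0.14188848]
```

```bash
python3 -c "
from cell import robot
print(robot.hand_in())"
```

```text
the job is handed in; nothing more can be done
None
```

The plate is in the empty cradle, about 2 mm or less off centre by camera, and the lifter was laid on the bench and released; the job is handed in at about 26 s, but the hand-in returned no verdict.

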